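# Find the rocking lid of the screw tray and press it home

### The job

One of the five square lids of the red screw tray is not pressed home: push lightly with the fingertips near the border of one lid after another until you find the one that rocks, then press that lid straight down in its middle until it lies flush and no longer rocks. Only press, do not slam or force the lids; do not lift any lid out, and leave the other things on the counter where they are.

Things in the scene. Friction and masses are not known exactly. Their poses are not given: they have to be found in the camera images.
- tray: Fixed red plastic screw tray, 184 mm (its x, away from the robot) by 270 mm (its y), 40 mm high; origin at the centre of its underside, on the counter, z up. 2 rows of 3 wells, 86 mm apart; the far row's middle well is open, five have a lid. Walls 12 mm wide, tops at 40 mm. Wells 74 mm square with a 7 mm ledge all round, 10 mm down, on which a seated lid rests flush with the walls.
- lid_1: Loose square grey lid, 72 x 72 x 10 mm, 60 g, in the well of the near row, left (tray x -43, y +86 mm); all five alike. Origin at the centre of its underside, 30 mm above the counter when seated; axes along the tray's. A lid on the unpressed stud rests level, 3.5 mm proud, and tips up to 0.1 rad to any side at under 1 N on its border until that border meets the ledge 3.5 mm below; seated lids do not give.
- lid_2: Loose square grey lid, 72 x 72 x 10 mm, 60 g, in the well of the near row, middle (tray x -43, y +0 mm); all five alike. Origin at the centre of its underside, 30 mm above the counter when seated; axes along the tray's. Behaves as told for lid_1.
- lid_3: Loose square grey lid, 72 x 72 x 10 mm, 60 g, in the well of the near row, right (tray x -43, y -86 mm); all five alike. Origin at the centre of its underside, 30 mm above the counter when seated; axes along the tray's. Behaves as told for lid_1.
- lid_4: Loose square grey lid, 72 x 72 x 10 mm, 60 g, in the well of the far row, left (tray x +43, y +86 mm); all five alike. Origin at the centre of its underside, 30 mm above the counter when seated; axes along the tray's. Behaves as told for lid_1.
- lid_5: Loose square grey lid, 72 x 72 x 10 mm, 60 g, in the well of the far row, right (tray x +43, y -86 mm); all five alike. Origin at the centre of its underside, 30 mm above the counter when seated; axes along the tray's. Behaves as told for lid_1.
- stud (a joint): Hidden in the middle of every well is a 6 mm square stud; under one lid, any of the five, it is not pressed in. This is how far that stud is in (m): 0 at the start, 0.0035 when its lid lies on the ledge, 0.0042 at its stop. A push of 9 to 11 N on the lid's middle slides it in; it stays where left. It does not tell which lid it is under.
- bolt: Bystander: steel hexagon bolt standing on its head in the tray's open well, 56 mm long, head 24 mm across; its top 61 mm above the counter. Origin at its underside.
- carton: Bystander: small cardboard carton, 60 x 90 x 45 mm high, loose, left of the tray. Origin at the centre of its underside.
- tape: Bystander: yellow tape measure standing on edge, 66 x 36 x 62 mm high, loose, right of the tray. Origin at the centre of its underside.
- wrench: Bystander: steel wrench, 170 mm, lying on the counter near the robot, right. Origin near its middle, on the underside.
- screwdriver: Bystander: screwdriver, 200 mm, lying on the counter near the robot, left. Origin near its middle, on the underside.
- bottle: Bystander: white plastic bottle, 64 mm across, 160 mm high, standing far left. Origin at the centre of its underside.
- tin: Bystander: tin, 80 mm across, 80 mm high, standing far right. Origin at the centre of its underside.
There are look-alikes about, which are no part of the job. What is shaped like the lid_1 but brown is not meant. What is shaped like the lid_4 but green is not meant.

How it is judged:
On the way, in this order (a step that is already met when the one before it is completed fails the run):
1. a lid has been made to rock by a push near its border (it tips by more than 0.04 rad, for 0.1 s) (angle between any of lid_1, lid_2, lid_3, lid_4, lid_5's own z axis and vertical above 0.04 rad and value of joint stud below 0.0028 m), for 0.1 s.
2. the stud under that lid has been pressed in by at least 2.8 mm (value of joint stud above 0.0028 m), for 0.1 s.
At the end, for the whole second after the job is handed in: The raised stud is in by at least 2.8 mm, and all five lids lie at rest in their wells, tilted less than 0.02 rad, undersides 28.5 to 31.3 mm above the counter (flush within about 1.3 mm) (value of joint stud above 0.0028 m and angle between each of lid_1, lid_2, lid_3, lid_4, lid_5's own z axis and vertical below 0.02 rad and height (world z) of lid_1 between 0.0285 and 0.0313 m and linear speed of each of lid_1, lid_2, lid_3, lid_4, lid_5 below 0.01 m/s and height (world z) of lid_2 between 0.0285 and 0.0313 m and height (world z) of lid_3 between 0.0285 and 0.0313 m and height (world z) of lid_4 between 0.0285 and 0.0313 m and height (world z) of lid_5 between 0.0285 and 0.0313 m); the robot touches nothing.
It fails at once if a lid is lifted 10 mm or more above its seat (height (world z) of any of lid_1, lid_2, lid_3, lid_4, lid_5 above 0.04 m).
It fails at once if a lid is pressed with more than 45 N (contact force between any of the arm, the fingers and lid_1 above 45 N or contact force between any of the arm, the fingers and lid_2 above 45 N or contact force between any of the arm, the fingers and lid_3 above 45 N or contact force between any of the arm, the fingers and lid_4 above 45 N or contact force between any of the arm, the fingers and lid_5 above 45 N).
It fails at once if a bystander is moved more than 15 mm (distance of any of bolt, carton, tape, wrench, screwdriver, bottle, tin from where it was at the start of the episode above 0.015 m).
It also fails if it takes over 72 s, if anything falls off the work surface, if the arm or the gripper's body presses on something with over 40 N, if the wrist force passes 120 N, or if a joint passes its speed limit or range.

### The arm

A 7-joint arm with a two-finger parallel gripper is mounted at the origin on the work surface. World frame = base frame: x ahead of the robot, y to its left, z up, the work surface at z = 0. Lengths are in m, angles in rad, forces in N, time in s.
With the tool pointing down it reaches from about 0.425 to 0.875 m from the base axis. Payload 4.7 kg.
Tool frame: the origin (TCP) lies between the finger pads; the fingertips stand 25 mm ahead of it and the grasp point (between the pads) lies 6 mm ahead of it (robot.tip_extent is the distance from the TCP to the fingertips, in m); z points along the fingers, y is the line along which they close (so a half turn about z gives the same grasp; the last joint's range is limited). The gripper opens to 87 mm and grips with 3 to 60 N. Pads are 19 mm wide; open, the fingers measure 117 mm over their backs; the gripper's body (75 mm by 190 mm) begins 51 mm behind the grasp point.
Start: joints at [1.139, 0.321, -0.07, 1.45, 0.023, 1.371, -0.057], TCP at [0.28, -0.587, 0.216] pointing down, gripper open.
Joint ranges: [-2.86, 2.86], [-0.3, 2.09], [-1.38, 1.24], [0.06, 2.45], [-1.56, 4.7], [0.09, 2.05], [-2.69, 2.69]. Speed limits (rad/s): [2.57, 2.57, 3.14, 3.14, 3.14, 3.14, 3.14].

### API

Orientations are given as [roll, pitch, yaw] about the fixed x, y, z axes, in that order (R = Rz(yaw) Ry(pitch) Rx(roll)).
In Python, from rig import telemetry, viewer, job_done, robot gives the robot as it stands. The module is installed in compiled form; this text tells all that it offers.
- The arm moves only by the tool arm_command, never from a script. Its argument "rows" is a list of rows, each a list of 5 numbers: the shift along the tool's x, y, z in m, then the turn about the tool's z in rad, then the opening, from 0 (shut) to 1 (fully open). A call has 1 to 12 rows; each row shifts and turns the commanded pose from where the row before left it, along the tool's axes as they then stand; what a row does not reach is not made up. A row lasts 1/12 s, in which the tool goes at most 41.7 mm and 7.16 degrees, less where a joint would pass 70% of its speed; a pose out of reach is approached as far as the arm can. A call with a gripper value outside its range is refused whole. The fingers move at their own pace and stop on an object; "grip_force" is the grip in N (left out, the last holds). Time passes only in rows, so rows that do not move let the fingers close. It gives the time, the measured TCP pose, the force, the opening and the grip force at its end, in the units of the state.
- telemetry.read_state(): the state, without advancing time (a new reading comes with each control period).
- viewer.grab_frame(name): name is "scene" or "side" or "wrist"; returns the picture (400x640x3 uint8, red, green, blue); there is no depth.
- viewer.camera_model(name): a dict with "intrinsics" (3x3 intrinsics, pixels), "T" (4x4, takes a point from camera to world coordinates); the wrist camera has in their place "mount" (4x4, takes a point from camera to tool coordinates, whose origin is the TCP and whose axes are the flange's). Camera axes: x right, y down, z forward; pixel columns grow to the right and rows downward; lengths in m; the calibration is good to about 2 mm. A picture is of the moment at which its call begins: read the wrist's pose just before it. camera_model takes no time and is no camera call.
- job_done(): hands the job in; it is judged then, once.
The state is a dict: "t": time; "q": joint angles; "qd": joint speeds; "tau": joint torques, N m; "tool_pos": TCP position; "orientation": TCP orientation; "contact_force": force on the tool from outside, world axes, zero at the start; "moment": the same for the moment, N m; "gripper_width": finger opening in m; "grip_force": force on a finger pad.
Only numpy, scipy, OpenCV 4.12 (cv2) and the standard library are available. Lean on these libraries where they do the work, as an engineer would, in place of code of your own. Each camera call takes 0.05 s, during which the arm holds its last target. There are 200 camera calls.

## Working session

There is one attempt and no reset: what is moved stays moved. The work goes in short steps, Python scripts to look and compute and a tool call to move; the robot and the scene stay as the last step left them, time stands still between calls to the robot, and variables do not carry over. Pictures are saved under pics/ and viewed, at most 12 in all, crops included, and the job is handed in when it is done.

Besides the shell and the picture viewer there is one more tool, called after "Request:" as a command line: name --pt "numbers of a row" for each row, then --argument value for the rest. arm_command: Moves the arm, as the interface text tells. Its arguments: {"type":"object","properties":{"rows":{"type":"array","items":{"type":"array","items":{"type":"number"}}},"grip_force":{"type":"number"}},"required":["rows"]}

```bash
mkdir -p pics; python3 - <<'E'
from rig import telemetry, viewer, robot
import cv2,numpy as np
s=telemetry.read_state();print({k:np.round(v,3) for k,v in s.items()})
for n in("scene","side"):
    cv2.imwrite(f"pics/{n}0.png",viewer.grab_frame(n)[:,:,::-1])
    m=viewer.camera_model(n);print(n,np.round(m["intrinsics"],1).tolist(),np.round(m["T"],3).tolist())
print(np.round(viewer.camera_model("wrist")["mount"],3).tolist())
E
```

```text
{'t': np.float64(0.0), 'q': array([ 1.139,  0.322, -0.07 ,  1.452,  0.023,  1.371, -0.057]), 'qd': array([ 0.001, -0.001, -0.   , -0.001, -0.001,  0.001,  0.001]), 'tau': array([-0.0000e+00, -4.9129e+01, -4.0400e-01, -3.1253e+01, -6.4000e-02,
        4.4000e-02,  0.0000e+00]), 'tool_pos': array([ 0.28 , -0.586,  0.214]), 'orientation': array([-3.14 ,  0.   ,  0.446]), 'contact_force': array([-0.626, -0.614, -0.148]), 'moment': array([-0.009,  0.016, -0.046]), 'grip_force': np.float64(0.0), 'gripper_width': np.float64(0.087)}
scene [[459.5, 0.0, 315.8], [0.0, 459.5, 206.7], [0.0, 0.0, 1.0]] [[-0.35, 0.582, -0.733, 1.457], [0.937, 0.223, -0.27, 0.354], [0.007, -0.782, -0.624, 0.823], [0.0, 0.0, 0.0, 1.0]]
side [[488.9, 0.0, 322.3], [0.0, 488.9, 198.4], [0.0, 0.0, 1.0]] [[-0.891, -0.294, 0.345, 0.081], [-0.453, 0.571, -0.685, 0.895], [0.004, -0.766, -0.642, 0.905], [0.0, 0.0, 0.0, 1.0]]
[[0.001, -0.953, -0.303, 0.084], [1.0, 0.001, 0.001, 0.001], [-0.001, -0.303, 0.953, -0.17], [0.0, 0.0, 0.0, 1.0]]
```

View pics/scene0.png

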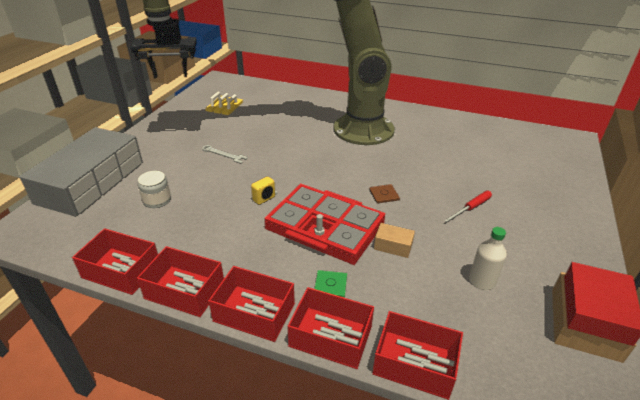

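View pics/side0.png

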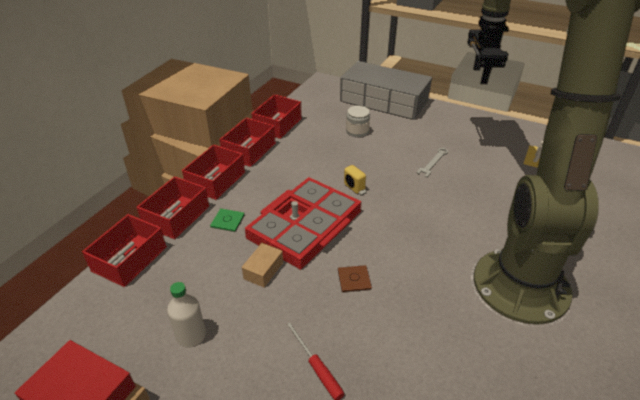

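Scene view: the red tray is centred near (325,222). Its grey lids are at (306,197), (333,206), (364,215) in the near row and (290,213), (347,235) in the far row, with the bolt at (320,225). The look-alikes are the brown plate (384,193), the green plate (331,283) and the red bins along the front edge. Side view: tray near (303,220), brown plate (354,278), green plate (228,219). I choose the five grey lids in the lidded red tray and will check them in a close crop.

```bash
cat > h.py <<'E'
import cv2,numpy as np
from rig import telemetry, viewer
def ray(n,px,z):
    m=viewer.camera_model(n);K=np.array(m["intrinsics"]);T=np.array(m["T"])
    d=T[:3,:3]@np.linalg.inv(K)@np.array([px[0],px[1],1.]);o=T[:3,3]
    return o+d*(z-o[2])/d[2]
E
python3 - <<'E'
from h import *
crops=[]
for n,c,rect in(("scene",(325,222),(255,175,140,95)),("side",(303,220),(235,170,135,105))):
    im=cv2.imread(f"pics/{n}0.png").astype(int);b,g,r=im[...,0],im[...,1],im[...,2]
    red=((r>90)&(r>2*g)&(r>2*b)).astype(np.uint8)
    x,y,w,h=rect
    crop=im[y:y+h,x:x+w].astype(np.uint8)
    crops.append(cv2.resize(crop,(500,int(500*h/w)),interpolation=cv2.INTER_CUBIC)[:290])
    N,l,st,ce=cv2.connectedComponentsWithStats(red)
    ks=[k for k in range(1,N) if st[k,4]>500 and abs(st[k,0]+st[k,2]/2-c[0])<30 and abs(st[k,1]+st[k,3]/2-c[1])<30]
    k=ks[0];msk=(l==k).astype(np.uint8)
    cs,hi=cv2.findContours(msk,cv2.RETR_CCOMP,cv2.CHAIN_APPROX_NONE)
    for cc,hh in zip(cs,hi[0]):
        if hh[3]>=0 and cv2.contourArea(cc)>100:
            p=np.array([ray(n,q[0],.04)[:2] for q in cc]).astype(np.float32)
            M=cv2.moments(p);ctr=np.array([M["m10"],M["m01"]])/M["m00"];(rc,sz,a)=cv2.minAreaRect(p)
            print(n,cv2.contourArea(cc),np.round(cc[:,0].mean(0)),"world",np.round(ctr,4),np.round(rc,4),np.round(sz,3),round(a,1))
cv2.imwrite("pics/crop0.png",np.vstack(crops))
E
```

```text
scene 605.0 [346. 236.] world [0.6173 0.1277] [0.6173 0.1276] [0.078 0.08 ] 80.4
scene 190.5 [319. 224.] world [0.6026 0.0487] [0.6014 0.0478] [0.092 0.031] 20.8
scene 557.5 [361. 217.] world [0.5308 0.1414] [0.5308 0.1413] [0.08  0.084] 80.2
scene 517.5 [289. 214.] world [ 0.589  -0.0418] [ 0.5885 -0.0417] [0.078 0.081] 81.1
scene 491.5 [333. 207.] world [0.5183 0.0574] [0.5181 0.0574] [0.078 0.081] 80.1
scene 455.0 [306. 197.] world [ 0.5039 -0.0272] [ 0.5038 -0.027 ] [0.078 0.082] 80.2
side 686.5 [297. 238.] world [0.5322 0.1411] [0.5324 0.141 ] [0.082 0.08 ] 80.6
side 605.5 [271. 225.] world [0.6159 0.1287] [0.6155 0.1288] [0.08  0.079] 80.4
side 590.0 [317. 221.] world [0.5166 0.0585] [0.5165 0.0588] [0.08  0.079] 80.0
side 215.0 [291. 210.] world [0.5982 0.0519] [0.5925 0.0501] [0.068 0.063] 78.0
side 523.5 [336. 203.] world [ 0.5025 -0.0264] [ 0.5026 -0.0262] [0.082 0.079] 81.0
side 481.5 [311. 191.] world [ 0.5872 -0.0406] [ 0.5869 -0.0408] [0.082 0.079] 79.9
```

View pics/crop0.png

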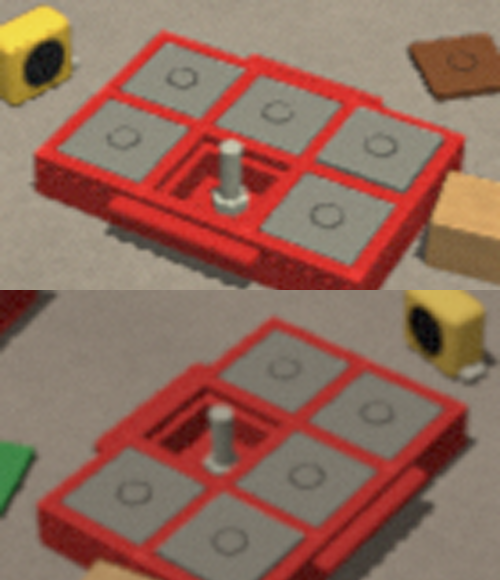

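The crops confirm five grey lids with rings, an open well holding the bolt, and the brown and green plates well clear of the tray. The near-left lid (lid_1) shows a parallax offset between the two views that suggests it sits proud. I'll probe it first. Next I turn the tool to the tray yaw (about -0.168), close the fingers and travel there.

Request:
arm_command --pt "0 0 0 0.123 0" --pt "0 0 0 0.123 0" --pt "0 0 0 0.123 0" --pt "0 0 0 0.123 0" --pt "0 0 0 0.122 0" --pt "0.005 -0.038 0 0 0" --pt "0.005 -0.038 0 0 0" --pt "0.005 -0.038 0 0 0" --pt "0.005 -0.038 0 0 0" --pt "0.005 -0.038 0 0 0" --grip_force 20

```text
t: 0.93
tool_pos: [0.3368, -0.4013, 0.215]
orientation: [-3.141, 0.001, -0.168]
contact_force: [0.8, 0.2, -0.2]
gripper_width: 0.0282
grip_force: 0.0
```

Request:
arm_command --pt "0.005 -0.038 0 0 0" --pt "0.005 -0.038 0 0 0" --pt "0.005 -0.038 0 0 0" --pt "0.005 -0.038 0 0 0" --pt "0.005 -0.038 0 0 0" --pt "0.005 -0.038 0 0 0" --pt "0.005 -0.038 0 0 0" --pt "0.005 -0.038 0 0 0" --pt "0.005 -0.038 0 0 0" --pt "0.005 -0.038 0 0 0" --pt "0 0 0 0 0" --pt "0 0 0 0 0"

```text
t: 1.93
tool_pos: [0.4497, -0.0348, 0.2154]
orientation: [3.141, 0.0, -0.163]
contact_force: [-0.5, -1.2, -0.0]
gripper_width: 0.0005
grip_force: 0.0
```

Request:
arm_command --pt "0.0054 -0.0376 0 0 0" --pt "0.0054 -0.0376 0 0 0" --pt "0.0054 -0.0376 0 0 0" --pt "0.0054 -0.0376 0 0 0" --pt "0.0054 -0.0376 0 0 0" --pt "0 0 0.03 0 0" --pt "0 0 0.03 0 0" --pt "0 0 0.03 0 0" --pt "0 0 0.03 0 0" --pt "0 0 0 0 0" --pt "0 0 0 0 0" --pt "0 0 0 0 0"

```text
t: 2.93
tool_pos: [0.5088, 0.1431, 0.0969]
orientation: [-3.141, -0.002, -0.169]
contact_force: [-0.2, -0.3, 0.5]
gripper_width: 0.0002
grip_force: 0.0
```

```bash
python3 - <<'E'
from h import *
s=telemetry.read_state();print(s["tool_pos"],s["orientation"],s["contact_force"],s["moment"])
a=[]
for n,(x,y,w,h) in(("side",(220,130,200,160)),("scene",(260,110,200,160))):
    im=viewer.grab_frame(n)[:,:,::-1];a.append(cv2.resize(im[y:y+h,x:x+w],(400,320),interpolation=cv2.INTER_CUBIC))
cv2.imwrite("pics/c1.png",np.hstack(a))
E
```

```text
[0.50881062 0.14314777 0.09687756] [-3.14127947e+00 -1.53176144e-03 -1.69455010e-01] [-0.17929285 -0.32041867  0.53136269] [ 0.05117151 -0.01923592  0.04981374]
```

View pics/c1.png

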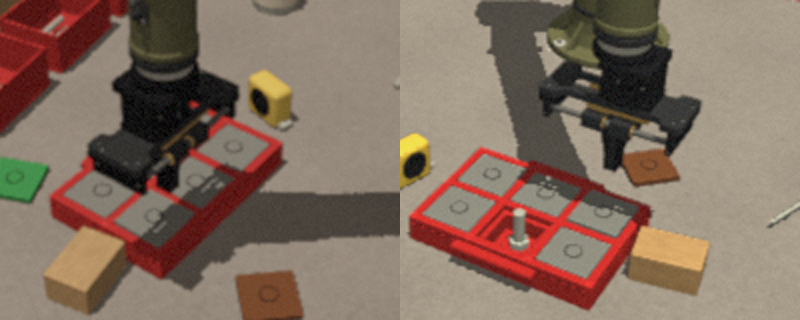

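The left half (side view) and right half (scene view) show the closed fingers above lid_1's near half at about (165,185) and (615,160), clear of the carton and bolt. Now a light probe.

Request:
arm_command --pt "-0.001 -0.002 0.008 0 0" --pt "0 0 0.008 0 0" --pt "0 0 0.008 0 0" --pt "0 0 0 0 0" --pt "0 0 0.001 0 0" --pt "0 0 0 0 0" --pt "0 0 0.001 0 0" --pt "0 0 0 0 0" --pt "0 0 0 0 0"

```text
t: 3.78
tool_pos: [0.5072, 0.1459, 0.0697]
orientation: [-3.142, -0.0, -0.168]
contact_force: [0.5, -0.8, -0.2]
gripper_width: 0.0005
grip_force: 0.0
```

Request:
arm_command --pt "0 0 0.001 0 0" --pt "0 0 0 0 0" --pt "0 0 0 0 0"

```text
t: 4.03
tool_pos: [0.507, 0.1458, 0.0685]
orientation: [3.141, -0.0, -0.168]
contact_force: [0.1, 0.2, -0.2]
gripper_width: 0.0004
grip_force: 0.0
```

Request:
arm_command --pt "0 0 0.001 0 0" --pt "0 0 0 0 0" --pt "0 0 0 0 0"

```text
t: 4.28
tool_pos: [0.507, 0.1458, 0.0674]
orientation: [3.141, 0.0, -0.168]
contact_force: [-0.3, -0.3, -0.2]
gripper_width: 0.0006
grip_force: 0.0
```

Request:
arm_command --pt "0 0 0.0007 0 0" --pt "0 0 0 0 0" --pt "0 0 0 0 0"

```text
t: 4.53
tool_pos: [0.507, 0.1458, 0.0667]
orientation: [3.141, 0.0, -0.168]
contact_force: [-0.5, 1.5, 0.1]
gripper_width: 0.0006
grip_force: 0.0
```

Request:
arm_command --pt "0 0 0.0005 0 0" --pt "0 0 0 0 0" --pt "0 0 0 0 0"

```text
t: 4.78
tool_pos: [0.507, 0.1459, 0.0663]
orientation: [3.141, 0.0, -0.168]
contact_force: [0.4, 0.2, 0.2]
gripper_width: -0.0001
grip_force: 0.0
```

```bash
python3 - <<'E'
from h import *
s=telemetry.read_state();print(s["tool_pos"],s["contact_force"],s["moment"])
im=viewer.grab_frame("wrist")[:,:,::-1];cv2.imwrite("pics/w1.png",im)
E
```

```text
[0.50703779 0.14585621 0.06630879] [0.35181306 0.1647646  0.19949921] [0.0300459  0.07754469 0.03758782]
```

View pics/w1.png

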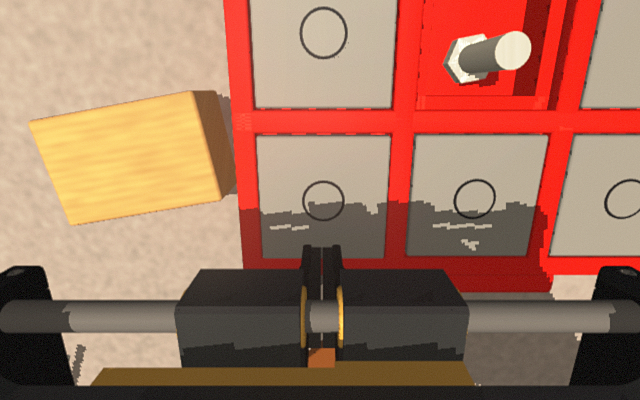

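Wrist view: lid_1 is at (322,197), the closed fingertips are on its near border at about (322,252), and the carton (130,160) and bolt (490,55) are clear. I'll carry on in small steps until the force rises.

Request:
arm_command --pt "0 0 0.0005 0 0" --pt "0 0 0 0 0" --pt "0 0 0 0 0"

```text
t: 5.08
tool_pos: [0.507, 0.1458, 0.0658]
orientation: [3.141, -0.0, -0.168]
contact_force: [-0.8, 0.5, -0.0]
gripper_width: 0.0003
grip_force: 0.0
```

Request:
arm_command --pt "0 0 0.0005 0 0" --pt "0 0 0 0 0" --pt "0 0 0 0 0"

```text
t: 5.33
tool_pos: [0.507, 0.1459, 0.0653]
orientation: [3.142, 0.0, -0.168]
contact_force: [-0.2, 0.2, 0.0]
gripper_width: 0.0005
grip_force: 0.0
```

Request:
arm_command --pt "0 0 0.0005 0 0" --pt "0 0 0 0 0" --pt "0 0 0 0 0"

```text
t: 5.58
tool_pos: [0.507, 0.1458, 0.0648]
orientation: [3.141, 0.0, -0.168]
contact_force: [-0.1, 0.5, -0.5]
gripper_width: 0.0004
grip_force: 0.0
```

Request:
arm_command --pt "0 0 0.0005 0 0" --pt "0 0 0 0 0" --pt "0 0 0 0 0"

```text
t: 5.83
tool_pos: [0.507, 0.1458, 0.0643]
orientation: [3.141, 0.0, -0.168]
contact_force: [-0.2, 0.5, 0.2]
gripper_width: 0.0004
grip_force: 0.0
```

Request:
arm_command --pt "0 0 0.0005 0 0" --pt "0 0 0 0 0" --pt "0 0 0 0 0"

```text
t: 6.08
tool_pos: [0.507, 0.1458, 0.0638]
orientation: [3.141, 0.0, -0.168]
contact_force: [-0.2, -0.1, 0.9]
gripper_width: 0.0005
grip_force: 0.0
```

```bash
python3 - <<'E'
from h import *
s=telemetry.read_state();print(s["tool_pos"],s["contact_force"],s["moment"])
im=viewer.grab_frame("wrist")[:,:,::-1];cv2.imwrite("pics/w2.png",im)
a=[cv2.resize(i[120:275,235:560],(780,372),interpolation=cv2.INTER_CUBIC)[:,:][:, :] for i in (cv2.imread("pics/w1.png"),im)]
cv2.imwrite("pics/w12.png",cv2.resize(np.vstack(a),(620,590)))
E
```

```text
[0.50699954 0.14584614 0.06376723] [-0.24530943 -0.1171695   0.87217089] [ 0.00584723 -0.00465522 -0.01408073]
```

View pics/w12.png

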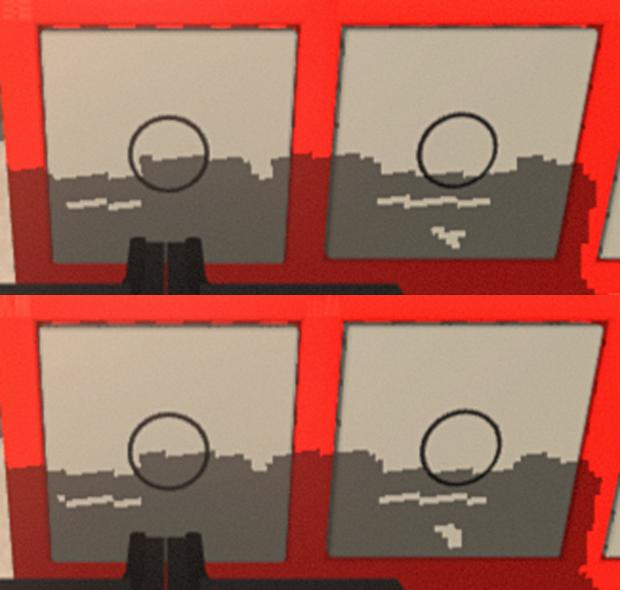

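The wrist crops before and after look the same: lid_1's ring stays at about (168,153) and there is no visible tip. I haven't reached clear contact yet, so I continue.

Request:
arm_command --pt "0 0 0.0004 0 0" --pt "0 0 0 0 0" --pt "0 0 0 0 0"

```text
t: 6.38
tool_pos: [0.507, 0.1458, 0.0634]
orientation: [3.142, 0.0, -0.168]
contact_force: [0.1, -0.3, 0.0]
gripper_width: 0.0007
grip_force: 0.0
```

Request:
arm_command --pt "0 0 0.0004 0 0" --pt "0 0 0 0 0" --pt "0 0 0 0 0"

```text
t: 6.63
tool_pos: [0.507, 0.1458, 0.063]
orientation: [3.141, 0.0, -0.168]
contact_force: [0.0, -0.3, 0.5]
gripper_width: 0.0006
grip_force: 0.0
```

Request:
arm_command --pt "0 0 0.0004 0 0" --pt "0 0 0 0 0" --pt "0 0 0 0 0"

```text
t: 6.88
tool_pos: [0.507, 0.1458, 0.0626]
orientation: [3.142, 0.0, -0.168]
contact_force: [-0.2, -0.2, -0.2]
gripper_width: 0.0008
grip_force: 0.0
```

```bash
python3 - <<'E'
from h import *
from rig import robot
print(robot.tip_extent)
im=viewer.grab_frame("wrist")[:,:,::-1];cv2.imwrite("pics/w3.png",im)
f=lambda i:i[120:275,235:405].astype(int)
d=np.abs(f(im)-f(cv2.imread("pics/w1.png"))).max(2)
# lid ring and lid edges in tool-x column profile
for n in("w1","w2","w3"):
    i=cv2.imread(f"pics/{n}.png").astype(int);c=i[100:270,275,:];r=c[:,2]-c[:,1]
    print(n,[(100+k,int(r[k])) for k in range(1,170) if abs(r[k]-r[k-1])>25])
E
```

```text
0.025
w1 [(108, 64), (109, 126), (110, 157), (111, 187), (134, 147), (135, 27), (258, 62), (259, 108), (268, 79), (269, 29)]
w2 [(108, 47), (109, 100), (110, 127), (111, 185), (134, 139), (135, 72), (136, 20), (260, 62), (261, 106), (268, 82), (269, 32)]
w3 [(109, 103), (111, 176), (135, 108), (136, 21), (261, 64), (262, 105), (268, 78), (269, 31)]
```

Request:
arm_command --pt "0 0 0.0004 0 0" --pt "0 0 0 0 0" --pt "0 0 0 0 0"

```text
t: 7.18
tool_pos: [0.507, 0.1459, 0.0622]
orientation: [3.141, 0.0, -0.168]
contact_force: [0.3, 1.2, -0.6]
gripper_width: 0.0006
grip_force: 0.0
```

Request:
arm_command --pt "0 0 0.0004 0 0" --pt "0 0 0 0 0" --pt "0 0 0 0 0"

```text
t: 7.43
tool_pos: [0.507, 0.1458, 0.0618]
orientation: [3.141, 0.0, -0.168]
contact_force: [-0.8, 0.5, 1.2]
gripper_width: 0.0006
grip_force: 0.0
```

Request:
arm_command --pt "0 0 0.0004 0 0" --pt "0 0 0 0 0" --pt "0 0 0 0 0"

```text
t: 7.68
tool_pos: [0.507, 0.1459, 0.0614]
orientation: [3.142, 0.0, -0.168]
contact_force: [0.2, -0.7, 0.5]
gripper_width: 0.0001
grip_force: 0.0
```

```bash
python3 - <<'E'
from h import *
s=telemetry.read_state();p=s["tool_pos"];print(p,s["contact_force"])
m=viewer.camera_model("wrist");M=np.array(m["mount"]);K=np.array(m["intrinsics"]);print(K.round(1).tolist())
for x in(-.0095,0,.0095):
  for z in (.025,.028):
    c=np.linalg.inv(M)@[x,0,z,1];u=K@c[:3];print("tip",x,z,(u[:2]/u[2]).round(1))
im=viewer.grab_frame("wrist")[:,:,::-1];cv2.imwrite("pics/w4.png",im)
i=im.astype(int);grey=((i[...,2]-i[...,1]<45)).astype(np.uint8)
for row in(150,170,190,220,240):
    r=(i[row,:,2]-i[row,:,1])>60;e=np.flatnonzero(np.diff(r.astype(int)));print(row,e)
for col in(270,290,370,430,500):
    r=(i[:,col,2]-i[:,col,1])>60;e=np.flatnonzero(np.diff(r.astype(int)));print("c",col,e)
def pt(u,v,h): # tool coords at depth z=h
    d=M[:3,:3]@np.linalg.inv(K)@[u,v,1];o=M[:3,3];return o+d*(h-o[2])/d[2]
for h in(.02,.025,.03,.035): print(h,"ring spacing",np.linalg.norm(pt(322,200,h)-pt(474,199,h)).round(4),"lid1 ring tool xy",pt(322,200,h)[:2].round(4))
E
```

```text
[0.50702548 0.14585066 0.061381  ] [ 0.15920481 -0.68254808  0.48510613]
[[359.4, 0.0, 321.3], [0.0, 359.4, 202.9], [0.0, 0.0, 1.0]]
tip -0.0095 0.025 [319.9 253.5]
tip -0.0095 0.028 [319.9 251.3]
tip 0 0.025 [319.9 238.8]
tip 0 0.028 [319.9 236.8]
tip 0.0095 0.025 [319.9 223.6]
tip 0.0095 0.028 [319.9 221.8]
150 [202 204 230 254 391 414 551 575]
170 [208 210 232 255 390 413 547 571]
190 [213 215 234 256 389 411 543 567]
220 [108 113 236 258 387 408 537 560]
240 [238 259 386 407 534 556]
c 270 [108 135 261 268]
c 290 [108 135 261 268]
c 370 [107 134 261 268]
c 430 [134 259 268]
c 500 [ 35  70 134 259 296]
0.02 ring spacing 0.0839 lid1 ring tool xy [0.0254 0.0012]
0.025 ring spacing 0.0861 lid1 ring tool xy [0.0238 0.0012]
0.03 ring spacing 0.0883 lid1 ring tool xy [0.0223 0.0012]
0.035 ring spacing 0.0905 lid1 ring tool xy [0.0207 0.0012]
```

Request:
arm_command --pt "0 0 0.0004 0 0" --pt "0 0 0 0 0" --pt "0 0 0 0 0"

```text
t: 7.98
tool_pos: [0.507, 0.1459, 0.061]
orientation: [3.142, 0.0, -0.168]
contact_force: [-0.4, -0.1, -0.5]
gripper_width: 0.0002
grip_force: 0.0
```

Request:
arm_command --pt "0 0 0.0004 0 0" --pt "0 0 0 0 0" --pt "0 0 0 0 0"

```text
t: 8.23
tool_pos: [0.507, 0.1458, 0.0606]
orientation: [3.141, 0.0, -0.168]
contact_force: [-0.7, 0.1, 0.2]
gripper_width: 0.0003
grip_force: 0.0
```

Request:
arm_command --pt "0 0 0.0004 0 0" --pt "0 0 0 0 0" --pt "0 0 0 0 0"

```text
t: 8.48
tool_pos: [0.507, 0.1459, 0.0602]
orientation: [3.142, -0.0, -0.168]
contact_force: [0.1, 0.4, -0.5]
gripper_width: 0.0005
grip_force: 0.0
```

Request:
arm_command --pt "0 0 0.0004 0 0" --pt "0 0 0 0 0" --pt "0 0 0 0 0"

```text
t: 8.73
tool_pos: [0.507, 0.1459, 0.0598]
orientation: [3.141, 0.0, -0.168]
contact_force: [0.2, 0.3, -0.4]
gripper_width: 0.0006
grip_force: 0.0
```

```bash
python3 - <<'E'
from h import *
a=[]
for n,(x,y,w,h) in(("side",(230,170,130,100)),("scene",(300,150,130,100))):
    im=viewer.grab_frame(n)[:,:,::-1];a.append(cv2.resize(im[y:y+h,x:x+w],(400,308),interpolation=cv2.INTER_CUBIC))
im=viewer.grab_frame("wrist")[:,:,::-1];cv2.imwrite("pics/w5.png",im)
b=cv2.resize(im[110:280,230:570],(580,290),interpolation=cv2.INTER_CUBIC);b=cv2.copyMakeBorder(b,0,0,0,220,0)
cv2.imwrite("pics/c2.png",np.vstack([np.hstack(a),b]))
E
```

```text
(no output)
```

View pics/c2.png

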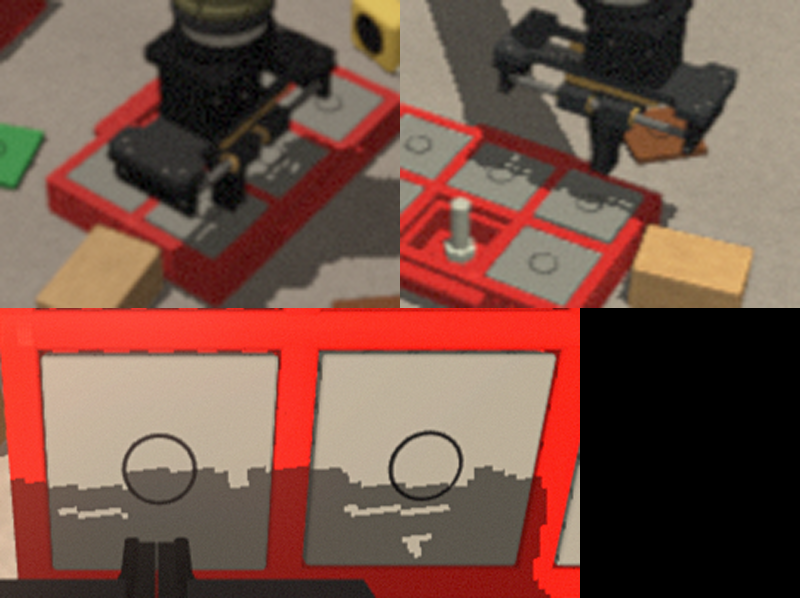

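Side and scene crops: the fingertips end at about side (305,238) and scene (367,206), with no clear sign of contact. The lower wrist crop shows lid_1 level. I'll triangulate the tip against the tray top.

```bash
python3 - <<'E'
from h import *
P=[]
for n in("scene","side"):
    m=viewer.camera_model(n);P.append(np.array(m["intrinsics"])@np.linalg.inv(np.array(m["T"]))[:3])
for n,Pm in zip(("scene","side"),P):
    for z in(.035,.045,.05):
        u=Pm@[.507,.146,z,1];print(n,z,(u[:2]/u[2]).round(1))
X=cv2.triangulatePoints(P[0],P[1],np.array([[367.],[206]]),np.array([[304.7],[238]]));print((X[:3]/X[3]).T)
# heights of lids' centres from the two start views
a={1:((361,217),(297,238))}
S={1:[(.5308,.1414),(.5322,.1411)],2:[(.5183,.0574),(.5166,.0585)],3:[(.5039,-.0272),(.5025,-.0264)],4:[(.6173,.1277),(.6159,.1287)],5:[(.589,-.0418),(.5872,-.0406)]}
o=[np.array(viewer.camera_model(n)["T"])[:3,3] for n in("scene","side")]
for k,v in S.items():
    A=[];b=[]
    pts=[np.r_[q,.04] for q in v]; d=[(p-c)/np.linalg.norm(p-c) for p,c in zip(pts,o)]
    M=sum(np.eye(3)-np.outer(e,e) for e in d);y=sum((np.eye(3)-np.outer(e,e))@c for e,c in zip(d,o));print(k,np.linalg.solve(M,y).round(4))
E
```

```text
scene 0.035 [365.  212.8]
scene 0.045 [365.3 209.9]
scene 0.05 [365.4 208.4]
side 0.035 [304.7 244.1]
side 0.045 [304.6 241.2]
side 0.05 [304.6 239.8]
[[0.50534826 0.14883417 0.05871103]]
1 [0.5318 0.1417 0.0408]
2 [0.5172 0.0572 0.0389]
3 [ 0.5029 -0.0275  0.0391]
4 [0.6165 0.1276 0.0391]
5 [ 0.5879 -0.0422  0.0388]
```

The images put the tips near z = 0.055, so the real fingertips end higher than the TCP plus 25 mm. About 12–18 mm of travel is left. I keep descending with force checks.

Request:
arm_command --pt "0 0 0.001 0 0" --pt "0 0 0.001 0 0" --pt "0 0 0.001 0 0" --pt "0 0 0.001 0 0" --pt "0 0 0 0 0" --pt "0 0 0 0 0"

```text
t: 9.38
tool_pos: [0.507, 0.1458, 0.0557]
orientation: [3.141, 0.0, -0.168]
contact_force: [-1.0, -0.1, -0.4]
gripper_width: 0.0003
grip_force: 0.0
```

Request:
arm_command --pt "0 0 0.001 0 0" --pt "0 0 0.001 0 0" --pt "0 0 0 0 0" --pt "0 0 0 0 0"

```text
t: 9.72
tool_pos: [0.507, 0.1458, 0.0537]
orientation: [3.141, 0.0, -0.168]
contact_force: [-0.7, 0.5, 0.5]
gripper_width: 0.0007
grip_force: 0.0
```

Request:
arm_command --pt "0 0 0.001 0 0" --pt "0 0 0.001 0 0" --pt "0 0 0 0 0" --pt "0 0 0 0 0"

```text
t: 10.05
tool_pos: [0.507, 0.1458, 0.0517]
orientation: [3.141, 0.0, -0.168]
contact_force: [0.9, 0.6, -0.1]
gripper_width: 0.0008
grip_force: 0.0
```

Request:
arm_command --pt "0 0 0.001 0 0" --pt "0 0 0 0 0" --pt "0 0 0 0 0"

```text
t: 10.3
tool_pos: [0.507, 0.1458, 0.0508]
orientation: [3.141, 0.0, -0.168]
contact_force: [-0.9, 0.2, -0.2]
gripper_width: 0.0003
grip_force: 0.0
```

Request:
arm_command --pt "0 0 0.001 0 0" --pt "0 0 0 0 0" --pt "0 0 0 0 0"

```text
t: 10.55
tool_pos: [0.507, 0.1458, 0.0498]
orientation: [3.141, 0.0, -0.168]
contact_force: [0.9, -0.1, -0.1]
gripper_width: 0.0007
grip_force: 0.0
```

Request:
arm_command --pt "0 0 0.001 0 0" --pt "0 0 0 0 0" --pt "0 0 0 0 0"

```text
t: 10.8
tool_pos: [0.507, 0.1458, 0.0487]
orientation: [3.141, 0.0, -0.168]
contact_force: [0.3, 0.2, 0.9]
gripper_width: 0.0003
grip_force: 0.0
```

```bash
cat > tilt.py <<'E'
from h import *
import sys
im=viewer.grab_frame("wrist")[:,:,::-1];cv2.imwrite(f"pics/{sys.argv[1]}.png",im)
for n in ["w1","w5",sys.argv[1]]:
    i=cv2.imread(f"pics/{n}.png").astype(int)
    out=[]
    for col in(270,285,360,375,430,520):
        r=i[:,col,2]-i[:,col,1]; r=r>60; e=np.flatnonzero(np.diff(r.astype(int)));out.append(e[(e>100)].tolist())
    i=np.abs(i);g=i[150:245,290:350].sum(2);v=np.argwhere(g<g.mean()*.6)
    print(n,out)
E
python3 tilt.py w6
```

```text
w1 [[107, 134, 257, 268], [107, 133, 257, 268], [108, 133, 257, 268], [108, 134, 257, 268], [133, 255, 268], [133, 255, 291]]
w5 [[108, 136, 263, 268], [108, 135, 263, 268], [108, 135, 263, 268], [108, 136, 263, 268], [134, 260, 268], [134, 260, 297]]
w6 [[109, 138], [109, 137], [109, 137], [109, 138], [137], [137, 269, 299]]
```

Request:
arm_command --pt "0 0 0.001 0 0" --pt "0 0 0 0 0" --pt "0 0 0 0 0"

```text
t: 11.1
tool_pos: [0.507, 0.1458, 0.0478]
orientation: [3.141, 0.0, -0.168]
contact_force: [0.0, -0.0, -0.1]
gripper_width: 0.0005
grip_force: 0.0
```

Request:
arm_command --pt "0 0 0.001 0 0" --pt "0 0 0 0 0" --pt "0 0 0 0 0"

```text
t: 11.35
tool_pos: [0.507, 0.1458, 0.0467]
orientation: [3.141, 0.0, -0.168]
contact_force: [0.3, -1.0, -0.3]
gripper_width: 0.0006
grip_force: 0.0
```

Request:
arm_command --pt "0 0 0.001 0 0" --pt "0 0 0 0 0" --pt "0 0 0 0 0"

```text
t: 11.6
tool_pos: [0.507, 0.1458, 0.0457]
orientation: [3.141, 0.0, -0.168]
contact_force: [0.2, 0.1, 0.8]
gripper_width: 0.0003
grip_force: 0.0
```

```bash
python3 tilt.py w7
```

```text
w1 [[107, 134, 257, 268], [107, 133, 257, 268], [108, 133, 257, 268], [108, 134, 257, 268], [133, 255, 268], [133, 255, 291]]
w5 [[108, 136, 263, 268], [108, 135, 263, 268], [108, 135, 263, 268], [108, 136, 263, 268], [134, 260, 268], [134, 260, 297]]
w7 [[110, 139], [109, 138], [110, 138], [109, 138], [138], [137, 272, 299]]
```

Request:
arm_command --pt "0 0 0.0008 0 0" --pt "0 0 0 0 0" --pt "0 0 0 0 0"

```text
t: 11.9
tool_pos: [0.507, 0.1458, 0.045]
orientation: [3.141, 0.0, -0.168]
contact_force: [0.5, 1.0, -0.2]
gripper_width: 0.0006
grip_force: 0.0
```

Request:
arm_command --pt "0 0 0.0008 0 0" --pt "0 0 0 0 0" --pt "0 0 0 0 0"

```text
t: 12.15
tool_pos: [0.507, 0.1459, 0.0442]
orientation: [3.141, 0.0, -0.168]
contact_force: [0.0, -0.3, -0.1]
gripper_width: 0.0003
grip_force: 0.0
```

Request:
arm_command --pt "0 0 0.0008 0 0" --pt "0 0 0 0 0" --pt "0 0 0 0 0"

```text
t: 12.4
tool_pos: [0.507, 0.1458, 0.0433]
orientation: [3.141, 0.0, -0.168]
contact_force: [0.3, 0.4, -0.4]
gripper_width: 0.0002
grip_force: 0.0
```

```bash
python3 tilt.py w8; python3 - <<'E'
from h import *
a=[]
for n,(x,y,w,h) in(("side",(260,190,80,62)),("scene",(330,170,80,62))):
    im=viewer.grab_frame(n)[:,:,::-1];a.append(cv2.resize(im[y:y+h,x:x+w],(400,310),interpolation=cv2.INTER_CUBIC))
b=cv2.resize(cv2.imread("pics/w8.png")[110:280,230:570],(560,280));b=cv2.copyMakeBorder(b,0,0,0,240,0)
cv2.imwrite("pics/c3.png",np.vstack([np.hstack(a),b]))
E
```

```text
w1 [[107, 134, 257, 268], [107, 133, 257, 268], [108, 133, 257, 268], [108, 134, 257, 268], [133, 255, 268], [133, 255, 291]]
w5 [[108, 136, 263, 268], [108, 135, 263, 268], [108, 135, 263, 268], [108, 136, 263, 268], [134, 260, 268], [134, 260, 297]]
w8 [[110, 140], [109, 139], [110, 140], [109, 139], [138], [138, 274, 299]]
```

View pics/c3.png

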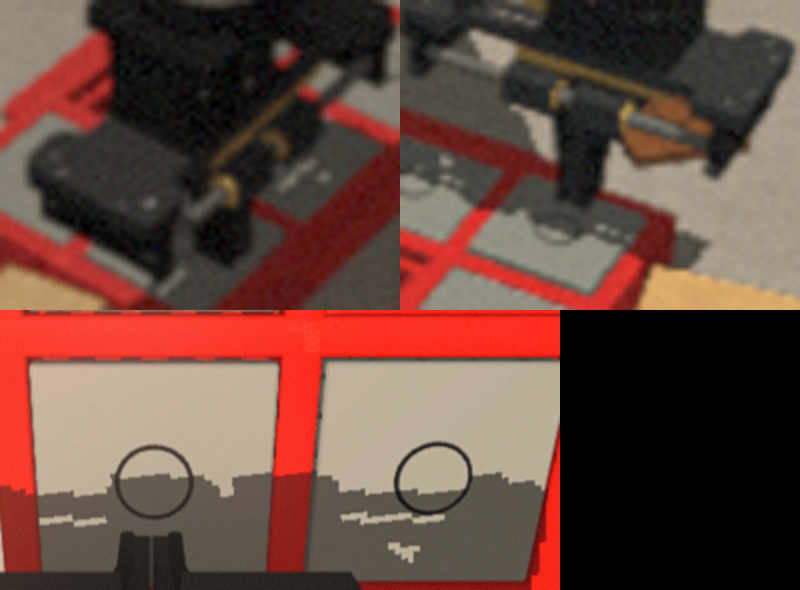

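Scene tip is at about (366,211) and side tip at about (305,243), so z is roughly 0.04. The tips are just at lid_1's surface near its border, and the lid is still level. Now fine steps.

Request:
arm_command --pt "0 0 0.0005 0 0" --pt "0 0 0 0 0" --pt "0 0 0 0 0"

```text
t: 12.8
tool_pos: [0.507, 0.1459, 0.0429]
orientation: [3.141, 0.0, -0.168]
contact_force: [-0.3, 0.4, 0.6]
gripper_width: 0.0007
grip_force: 0.0
```

Request:
arm_command --pt "0 0 0.0005 0 0" --pt "0 0 0 0 0" --pt "0 0 0 0 0"

```text
t: 13.05
tool_pos: [0.507, 0.1459, 0.0424]
orientation: [3.141, 0.0, -0.168]
contact_force: [0.8, 0.1, -0.2]
gripper_width: 0.0005
grip_force: 0.0
```

Request:
arm_command --pt "0 0 0.0005 0 0" --pt "0 0 0 0 0" --pt "0 0 0 0 0"

```text
t: 13.3
tool_pos: [0.507, 0.1458, 0.0419]
orientation: [3.141, 0.0, -0.168]
contact_force: [-0.1, -0.2, -0.0]
gripper_width: 0.0007
grip_force: 0.0
```

```bash
python3 tilt.py w9
```

```text
w1 [[107, 134, 257, 268], [107, 133, 257, 268], [108, 133, 257, 268], [108, 134, 257, 268], [133, 255, 268], [133, 255, 291]]
w5 [[108, 136, 263, 268], [108, 135, 263, 268], [108, 135, 263, 268], [108, 136, 263, 268], [134, 260, 268], [134, 260, 297]]
w9 [[110, 140], [110, 139], [110, 140], [110, 139], [139], [139, 276, 299]]
```

Request:
arm_command --pt "0 0 0.0006 0 0" --pt "0 0 0 0 0" --pt "0 0 0 0 0"

```text
t: 13.6
tool_pos: [0.507, 0.1458, 0.0413]
orientation: [3.141, 0.0, -0.168]
contact_force: [0.6, -0.1, -0.1]
gripper_width: 0.0004
grip_force: 0.0
```

Request:
arm_command --pt "0 0 0.0006 0 0" --pt "0 0 0 0 0" --pt "0 0 0 0 0"

```text
t: 13.85
tool_pos: [0.507, 0.1459, 0.0407]
orientation: [3.141, 0.0, -0.168]
contact_force: [-0.5, 0.3, 0.3]
gripper_width: 0.0006
grip_force: 0.0
```

Request:
arm_command --pt "0 0 0.0006 0 0" --pt "0 0 0 0 0" --pt "0 0 0 0 0"

```text
t: 14.1
tool_pos: [0.507, 0.1458, 0.0401]
orientation: [3.141, 0.0, -0.168]
contact_force: [-0.1, 0.4, -1.1]
gripper_width: 0.0003
grip_force: 0.0
```

Request:
arm_command --pt "0 0 0.0006 0 0" --pt "0 0 0 0 0" --pt "0 0 0 0 0"

```text
t: 14.35
tool_pos: [0.507, 0.1458, 0.0395]
orientation: [3.141, 0.0, -0.168]
contact_force: [-0.8, 0.1, 0.0]
gripper_width: 0.0009
grip_force: 0.0
```

```bash
python3 tilt.py w10
```

```text
w1 [[107, 134, 257, 268], [107, 133, 257, 268], [108, 133, 257, 268], [108, 134, 257, 268], [133, 255, 268], [133, 255, 291]]
w5 [[108, 136, 263, 268], [108, 135, 263, 268], [108, 135, 263, 268], [108, 136, 263, 268], [134, 260, 268], [134, 260, 297]]
w10 [[110, 141], [110, 140], [111, 141], [110, 140], [139], [139, 278, 299]]
```

Request:
arm_command --pt "0 0 0.0006 0 0" --pt "0 0 0 0 0" --pt "0 0 0 0 0"

```text
t: 14.65
tool_pos: [0.507, 0.1458, 0.0389]
orientation: [3.141, 0.0, -0.168]
contact_force: [-1.0, -0.6, 0.6]
gripper_width: 0.0004
grip_force: 0.0
```

Request:
arm_command --pt "0 0 0.0006 0 0" --pt "0 0 0 0 0" --pt "0 0 0 0 0"

```text
t: 14.9
tool_pos: [0.507, 0.1458, 0.0383]
orientation: [3.141, 0.0, -0.168]
contact_force: [0.1, -0.3, -0.2]
gripper_width: 0.0005
grip_force: 0.0
```

Request:
arm_command --pt "0 0 0.0006 0 0" --pt "0 0 0 0 0" --pt "0 0 0 0 0"

```text
t: 15.15
tool_pos: [0.507, 0.1458, 0.0377]
orientation: [3.141, 0.0, -0.168]
contact_force: [-0.4, -0.1, 0.7]
gripper_width: 0.0005
grip_force: 0.0
```

Request:
arm_command --pt "0 0 0.0006 0 0" --pt "0 0 0 0 0" --pt "0 0 0 0 0"

```text
t: 15.4
tool_pos: [0.507, 0.1459, 0.0371]
orientation: [3.142, 0.0, -0.168]
contact_force: [0.2, 0.1, 0.2]
gripper_width: 0.0003
grip_force: 0.0
```

```bash
python3 tilt.py w11; python3 - <<'E'
from rig import telemetry as t
s=t.read_state();print(s["tau"],s["moment"])
E
```

```text
w1 [[107, 134, 257, 268], [107, 133, 257, 268], [108, 133, 257, 268], [108, 134, 257, 268], [133, 255, 268], [133, 255, 291]]
w5 [[108, 136, 263, 268], [108, 135, 263, 268], [108, 135, 263, 268], [108, 136, 263, 268], [134, 260, 268], [134, 260, 297]]
w11 [[111, 142], [111, 141], [111, 142], [110, 141], [140], [140, 280, 299]]
[ 5.90329910e-04 -3.60066891e+01 -5.59956551e+00 -2.60713863e+01
  2.87050306e-02 -7.98721611e-02 -3.18183156e-04] [0.04885708 0.01422306 0.04846066]
```

Request:
arm_command --pt "0 0 0.0006 0 0" --pt "0 0 0 0 0" --pt "0 0 0 0 0"

```text
t: 15.7
tool_pos: [0.507, 0.1458, 0.0365]
orientation: [3.141, 0.0, -0.168]
contact_force: [-0.4, -0.8, 0.4]
gripper_width: 0.0004
grip_force: 0.1
```

Request:
arm_command --pt "0 0 0.0006 0 0" --pt "0 0 0 0 0" --pt "0 0 0 0 0"

```text
t: 15.95
tool_pos: [0.507, 0.1458, 0.0359]
orientation: [3.141, 0.0, -0.168]
contact_force: [-0.5, -0.2, -0.1]
gripper_width: 0.0009
grip_force: 0.1
```

Request:
arm_command --pt "0 0 0.0006 0 0" --pt "0 0 0 0 0" --pt "0 0 0 0 0"

```text
t: 16.2
tool_pos: [0.5071, 0.1459, 0.0355]
orientation: [3.141, -0.0, -0.168]
contact_force: [-0.9, 0.8, 3.4]
gripper_width: 0.0004
grip_force: 1.1
```

```bash
python3 tilt.py w12|tail -1; python3 - <<'E'
from h import *
a=[]
for n,(x,y,w,h) in(("side",(260,190,80,62)),("scene",(330,170,80,62))):
    im=viewer.grab_frame(n)[:,:,::-1];a.append(cv2.resize(im[y:y+h,x:x+w],(400,310),interpolation=cv2.INTER_CUBIC))
b=cv2.resize(cv2.imread("pics/w12.png")[110:280,230:570],(560,280));b=cv2.copyMakeBorder(b,0,0,0,240,0)
cv2.imwrite("pics/c4.png",np.vstack([np.hstack(a),b]))
E
```

```text
w12 [[111, 143], [111, 144], [111, 143], [111, 144], [141], [141, 282, 299]]
```

View pics/c4.png

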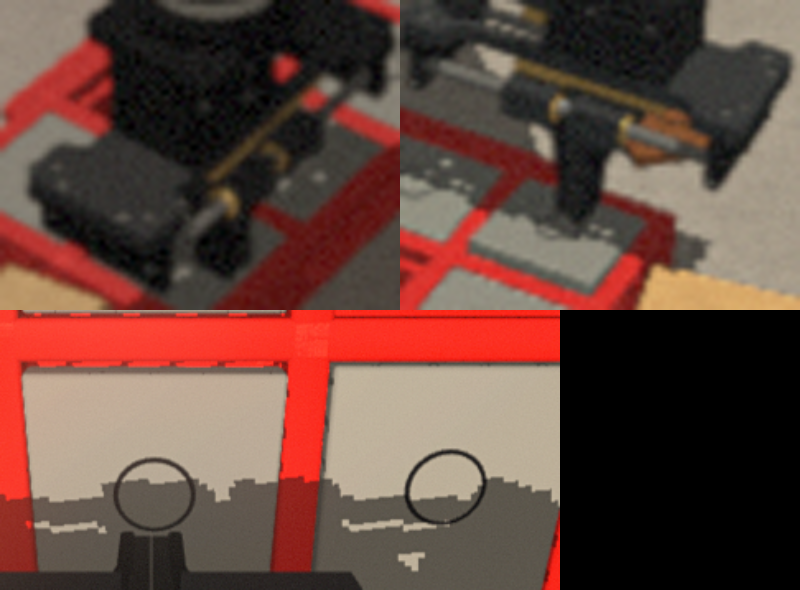

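The lid's far edge stands up (scene crop (560,250) shows its side face, and the wrist crop shows a gap at (150,365)). The force rose to 3.4 N as the near border met the ledge, so lid_1 rocks. I hold briefly, back off, and move to its middle.

Request:
arm_command --pt "0 0 0 0 0" --pt "0 0 0 0 0" --pt "0 0 -0.003 0 0" --pt "0 0 -0.003 0 0" --pt "0.006 0 0 0 0" --pt "0.006 0 0 0 0" --pt "0.006 0.001 0 0 0" --pt "0.0065 0 0 0 0" --pt "0 0 0 0 0" --pt "0 0 0.002 0 0" --pt "0 0 0 0 0" --pt "0 0 0 0 0"

```text
t: 17.35
tool_pos: [0.5305, 0.1409, 0.0389]
orientation: [3.141, 0.001, -0.168]
contact_force: [-0.1, -0.2, -0.0]
gripper_width: 0.0003
grip_force: 0.0
```

```bash
python3 - <<'E'
from h import *
s=telemetry.read_state();print(s["tool_pos"],s["contact_force"])
a=[]
for n,(x,y,w,h) in(("side",(260,190,80,62)),("scene",(330,170,80,62))):
    im=viewer.grab_frame(n)[:,:,::-1];a.append(cv2.resize(im[y:y+h,x:x+w],(400,310),interpolation=cv2.INTER_CUBIC))
im=viewer.grab_frame("wrist")[:,:,::-1]
b=cv2.resize(im[90:280,230:510],(413,280));b=cv2.copyMakeBorder(b,0,0,0,387,0)
cv2.imwrite("pics/c5.png",np.vstack([np.hstack(a),b]))
E
```

```text
[0.53046808 0.14091073 0.03894303] [-0.10753767 -0.1822832  -0.04299932]
```

View pics/c5.png

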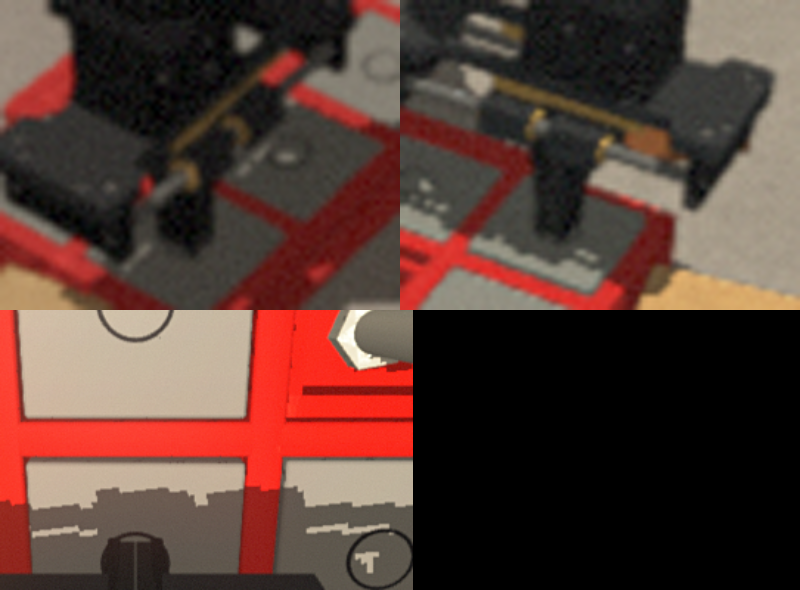

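The lid has settled level. In the wrist crop the fingertips cover lid_1's ring, with the far edge about 9 mm past the ring centre near (136,563), so I'm centred. Now pressing straight down.

Request:
arm_command --pt "0 0 0.001 0 0" --pt "0 0 0 0 0" --pt "0 0 0.001 0 0" --pt "0 0 0 0 0" --pt "0 0 0 0 0"

```text
t: 17.92
tool_pos: [0.531, 0.1408, 0.0373]
orientation: [3.141, 0.0, -0.168]
contact_force: [-0.7, 0.6, -0.0]
gripper_width: 0.0005
grip_force: 0.0
```

Request:
arm_command --pt "0 0 0.0005 0 0" --pt "0 0 0 0 0" --pt "0 0 0 0 0"

```text
t: 18.17
tool_pos: [0.5311, 0.1408, 0.037]
orientation: [3.141, -0.0, -0.168]
contact_force: [-0.4, 0.5, 1.0]
gripper_width: 0.0007
grip_force: 0.7
```

Request:
arm_command --pt "0 0 0.0005 0 0" --pt "0 0 0 0 0" --pt "0 0 0 0 0"

```text
t: 18.42
tool_pos: [0.5312, 0.1408, 0.0369]
orientation: [3.141, -0.0, -0.168]
contact_force: [-2.1, -0.6, 3.7]
gripper_width: 0.0003
grip_force: 2.5
```

Request:
arm_command --pt "0 0 0.0005 0 0" --pt "0 0 0 0 0" --pt "0 0 0 0 0"

```text
t: 18.67
tool_pos: [0.5313, 0.1409, 0.0366]
orientation: [3.141, -0.0, -0.168]
contact_force: [-2.1, -1.0, 7.7]
gripper_width: 0.0005
grip_force: 3.5
```

Request:
arm_command --pt "0 0 0.0005 0 0" --pt "0 0 0 0 0" --pt "0 0 0 0 0"

```text
t: 18.92
tool_pos: [0.5313, 0.1409, 0.0362]
orientation: [3.141, -0.0, -0.168]
contact_force: [-2.1, -0.9, 7.7]
gripper_width: 0.0001
grip_force: 3.8
```

Request:
arm_command --pt "0 0 0.0005 0 0" --pt "0 0 0.0005 0 0" --pt "0 0 0 0 0" --pt "0 0 0 0 0"

```text
t: 19.25
tool_pos: [0.5312, 0.1409, 0.0352]
orientation: [3.141, -0.0, -0.168]
contact_force: [-1.3, -0.9, 8.0]
gripper_width: 0.0007
grip_force: 3.8
```

Request:
arm_command --pt "0 0 0.0005 0 0" --pt "0 0 0.0005 0 0" --pt "0 0 0 0 0" --pt "0 0 0 0 0"

```text
t: 19.58
tool_pos: [0.5313, 0.1409, 0.0342]
orientation: [3.141, -0.001, -0.168]
contact_force: [-1.6, -0.5, 7.6]
gripper_width: 0.0005
grip_force: 3.8
```

Request:
arm_command --pt "0 0 0.0005 0 0" --pt "0 0 0 0 0" --pt "0 0 0 0 0"

```text
t: 19.83
tool_pos: [0.5312, 0.1408, 0.0337]
orientation: [3.141, -0.0, -0.168]
contact_force: [-2.4, -0.9, 7.0]
gripper_width: 0.0003
grip_force: 3.9
```

Request:
arm_command --pt "0 0 0.0005 0 0" --pt "0 0 0 0 0" --pt "0 0 0 0 0"

```text
t: 20.08
tool_pos: [0.5312, 0.1408, 0.0335]
orientation: [3.141, -0.0, -0.168]
contact_force: [-2.7, -0.8, 9.3]
gripper_width: 0.0004
grip_force: 4.8
```

Request:
arm_command --pt "0 0 0.0005 0 0" --pt "0 0 0 0 0" --pt "0 0 0 0 0"

```text
t: 20.33
tool_pos: [0.5312, 0.1408, 0.0334]
orientation: [3.141, -0.0, -0.168]
contact_force: [-4.6, -1.2, 12.8]
gripper_width: 0.0006
grip_force: 6.5
```

Request:
arm_command --pt "0 0 0.0005 0 0" --pt "0 0 0 0 0" --pt "0 0 0 0 0"

```text
t: 20.58
tool_pos: [0.5312, 0.1408, 0.0334]
orientation: [3.14, -0.0, -0.168]
contact_force: [-6.5, -2.2, 16.4]
gripper_width: 0.0004
grip_force: 8.2
```

The lid stopped dead after 3.6 mm and the force climbed to 16 N, so it is seated. I lift off and re-probe the border lightly to confirm it no longer rocks.

Request:
arm_command --pt "0 0 -0.002 0 0" --pt "0 0 -0.004 0 0" --pt "-0.008 0 0 0 0" --pt "-0.008 0 0 0 0" --pt "-0.008 0 0 0 0" --pt "0 0 0 0 0" --pt "0 0 0.002 0 0" --pt "0 0 0.002 0 0" --pt "0 0 0 0 0" --pt "0 0 0 0 0"

```text
t: 21.42
tool_pos: [0.5075, 0.1447, 0.0335]
orientation: [3.141, 0.0, -0.168]
contact_force: [-2.2, -0.7, 4.6]
gripper_width: 0.0004
grip_force: 2.2
```

Request:
arm_command --pt "0 0 0.0007 0 0" --pt "0 0 0 0 0" --pt "0 0 0 0 0"

```text
t: 21.67
tool_pos: [0.5075, 0.1447, 0.0334]
orientation: [3.141, 0.0, -0.168]
contact_force: [-3.7, -0.7, 9.0]
gripper_width: 0.0003
grip_force: 4.9
```

Request:
arm_command --pt "0 0 0.0005 0 0" --pt "0 0 0 0 0" --pt "0 0 0 0 0"

```text
t: 21.92
tool_pos: [0.5076, 0.1447, 0.0334]
orientation: [3.141, 0.0, -0.168]
contact_force: [-5.4, -1.4, 12.8]
gripper_width: 0.0006
grip_force: 6.7
```

The border does not give under 12.8 N at seat height (0.0334). I retreat straight up and check.

Request:
arm_command --pt "0 0 -0.003 0 0" --pt "0 0 -0.01 0 0" --pt "0 0 -0.03 0 0" --pt "0 0 -0.03 0 0" --pt "0 0 -0.03 0 0" --pt "-0.02 0.03 -0.02 0 0" --pt "-0.02 0.03 0 0 0" --pt "0 0.035 0 0 0" --pt "0 0.035 0 0 0" --pt "0 0 0 0 0" --pt "0 0 0 0 0" --pt "0 0 0 0 0"

```text
t: 22.92
tool_pos: [0.4465, 0.0239, 0.1555]
orientation: [-3.141, -0.001, -0.168]
contact_force: [-0.4, 0.2, 0.5]
gripper_width: 0.0003
grip_force: 0.0
```

```bash
python3 - <<'E'
from h import *
s=telemetry.read_state();print(s["tool_pos"],s["contact_force"])
a=[]
for n,(x,y,w,h) in(("side",(235,160,140,110)),("scene",(260,165,140,110))):
    im=viewer.grab_frame(n)[:,:,::-1];a.append(cv2.resize(im[y:y+h,x:x+w],(400,314),interpolation=cv2.INTER_CUBIC))
cv2.imwrite("pics/end.png",np.hstack(a))
E
```

```text
[0.44650928 0.02386454 0.1554869 ] [-0.37009685  0.20008088  0.4982074 ]
```

View pics/end.png

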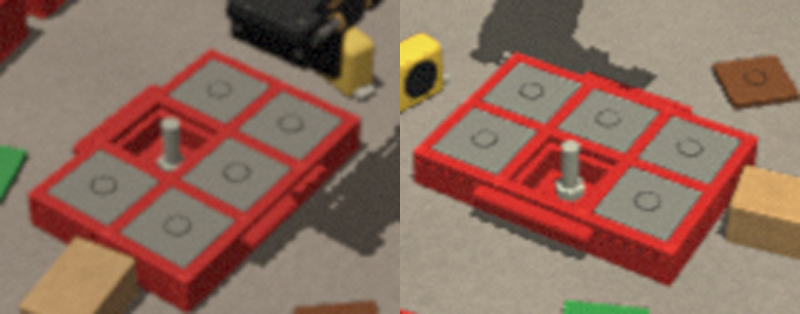

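All five lids lie flush, including lid_1 at side crop (177,225) and scene crop (690,147). The bolt, carton and tape are where they were, and the arm is clear. Handing in.

```bash
python3 -c "
from rig import job_done
print(job_done())"
```

```text
the job is handed in; nothing more can be done
None
```

I handed the job in: lid_1 (near row, left) was the one that rocked, and I pressed its middle until it sat flush; a second border push of up to 12.8 N no longer moved it, and I saw no bystander moved (no verdict was returned).

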